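# Snap the lamp bezel home with the adjustable pusher

### The job

The orange bezel frame lies loose in the mouth of the work lamp that is clamped in the blue vise: take the wooden-handled pusher out of its stand and press each short end of the bezel straight down with it until both ends have snapped under their spring catches and the frame is fully home. Press with feeling, only on the frame: it cracks at 35 N, so stay well below that; keep the pusher off the white window and the fingers off the bezel. Then put the pusher back in its stand, and leave the cup, the jar and the screwdriver alone.

Things in the scene. Friction and masses are not known exactly. Their poses are not given: they have to be found in the camera images.
- lamp: Black rectangular LED work lamp, face up, clamped in a low blue vise fixed to the bench. Origin on the bench under the lamp's centre, z up, x along its long side (128 mm), y along its short side (90 mm); the vise holds it by the long sides and reaches from y -120 to +112 mm, at most 58 mm high. Rim 74 mm above the bench, recess 98.4 x 70.4 mm, seat ledge in it 60 mm above the bench.
- catch_a_nose (a point): Nose of the sloping 30 mm wide steel leaf catch in the middle of the lamp's +x short wall, 67 mm above the bench, 46 mm from the lamp's centre. The bezel's end pushes it outward and it springs back over the bezel's top. It takes about 8 to 20 N of straight downward push on that end, then gives way.
- catch_b_nose (a point): The same on the lamp's -x short wall.
- window: White lamp window with LED dots, 70 x 42 mm, fixed in the lamp, seen through the bezel; fragile. Origin at the centre of its underside, 54 mm above the bench; its top is 3.5 mm higher.
- bezel: Loose orange frame, 96 x 68 mm outside, 5 mm thick, borders 14 mm wide (opening 68 x 40 mm), 50 g. Origin at the centre, at the underside; x along its long side, as the lamp's. At the start it lies level on the two catches, underside about 71 mm above the bench; home, its underside is on the seat at 60 mm. Either end pressed alone drops 11 mm and tilts the frame 6 degrees. It cracks above 35 N.
- end_a (a point): Middle of the bezel's +x short border, on its top face, 41 mm from the bezel's centre: a place to press. About 76 mm above the bench at the start, 65 mm when home.
- end_b (a point): Middle of the bezel's -x short border, on its top face: a place to press. Heights as end_a.
- pusher: Loose pusher, about 180 g, upright in its stand. Origin on its axis at the underside of its brass collar (40 mm diameter, 8 mm high). Above the collar is a square wooden handle 26 x 26 mm, z +8 to +54 mm, sides along the pusher's x and y: grip it just above the collar. Below the collar is a brass shaft 14 mm in diameter, 32 mm long, with a white tip in its end. Not reported while held.
- tip_socket (a point): Lower end of the pusher's brass shaft, 32 mm below the pusher's origin. From here sticks out a white nylon tip, 10 mm in diameter with a flat end, screwed out by a different amount each time: by 6 to 46 mm, not reported, so it must be seen or felt. It stays as it is during the work. Rides with the pusher.
- stand: Dark wooden block 76 x 76 x 90 mm fixed to the bench, with a 25 x 25 mm square hole right through from the top. Origin at the centre of its underside. The pusher hangs in the hole with its collar resting on the block's top, 90 mm above the bench.
- cup: Bystander: steel cup, 72 mm across, 85 mm tall. Origin at the centre of its underside.
- jar: Bystander: small amber jar with black cap, 56 mm across, 70 mm tall. Origin at the centre of its underside.
- driver: Bystander: red-handled screwdriver lying on the bench, about 200 mm long. Origin on its length, at bench level.

How it is judged:
By the outcome, as a careful person would: the job done as asked, in the order asked, and still so for the second after the job is handed in, with the robot touching nothing.
It also fails if it takes over 61 s, if anything falls off the work surface, if the arm or the gripper's body presses on something with over 40 N, if the wrist force passes 120 N, or if a joint passes its speed limit or range.

### The arm

A 6-joint arm with a two-finger parallel gripper is mounted at the origin on the work surface. World frame = base frame: x ahead of the robot, y to its left, z up, the work surface at z = 0. Lengths are in m, angles in rad, forces in N, time in s.
With the tool pointing down it reaches from about 0.35 to 0.85 m from the base axis. Payload 8.1 kg.
Tool frame: the origin (TCP) lies midway between the tips of the shut fingers; the grasp point (between the pads) lies robot.pinch_z behind it (robot.pinch_z is the distance from the TCP to the grasp point, in m); z points along the fingers, y is the line along which they close (so a half turn about z gives the same grasp; the last joint's range is limited). The gripper opens to 85 mm and grips with 20 to 120 N. Pads are 22 mm wide; open, the fingers measure 114 mm over their backs; the gripper's body (76 mm by 85 mm) begins 54 mm behind the grasp point. The pads swing forward as they close: fully open they stand 13 mm farther back than shut.
Start: joints at [-1.193, 0.13, 1.488, -0, 1.523, -0.085], TCP at [0.268, -0.537, 0.231] pointing down, gripper open.
Joint ranges: [-2.96, 2.96], [-0.89, 2.26], [0.02, 2.5], [-1.34, 4.48], [0, 2.73], [-2.66, 2.66]. Speed limits (rad/s): [2.39, 2.39, 2.79, 3.14, 3.14, 3.14].

### API

Orientations are given as a unit quaternion [x, y, z, w].
In Python, from rig import robot, imaging, order, finder gives the robot as it stands.
- The arm moves only by the tool send_rows, never from a script. Its argument "series" is a list of rows, each an object with "dp": the shift along the tool's x, y, z in units of 50 mm (1.0 is 50 mm), a list of three; "turn": the turn about the tool's z in units of 10 degrees (1.0 is 10 degrees); "jaw": the finger opening in mm, from 0 to 85.4. A call has 1 to 5 rows; each row shifts and turns the commanded pose from where the row before left it, along the tool's axes as they then stand; what a row does not reach is not made up. A row lasts 1/8 s, in which the tool goes at most 62.5 mm and 10.7 degrees, less where a joint would pass 70% of its speed; a pose out of reach is approached as far as the arm can. A call is refused whole if a number of a shift passes 1 or a number of a turn 1, either way. A call with a gripper value outside its range is refused whole. The fingers move at their own pace and stop on an object; "force" is the grip in N (left out, the last holds). Time passes only in rows, so rows that do not move let the fingers close. It gives the time, the measured TCP pose, the force, the opening and the grip force at its end, in the units of the state.
- robot.get_state(): the state, without advancing time (a new reading comes with each control period).
- imaging.read_camera(name): name is "side" or "top"; returns (picture, depth): 480x640x3 uint8, red, green, blue; 480x640 float32, m along the optical axis (not along the pixel's ray), 0 where there is no reading.
- imaging.camera_info(name): a dict with "vertical_fov" (degrees; the focal length in pixels is half the picture's height over the tangent of half this angle, whatever the lens; pixels are square), "cx", "cy" (the principal point, pixels), "dist_coeffs" ([k1, k2, p1, p2, k3] as OpenCV has them; the pictures are not rectified), "extrinsics" (4x4, takes a point from camera to world coordinates). Camera axes: x right, y down, z forward; pixel columns grow to the right and rows downward; lengths in m; the calibration is good to about 2 mm. A picture is of the moment at which its call begins. camera_info takes no time and is no camera call.
- order.job_done(): hands the job in; it is judged then, once.
Trained networks look in the newest picture that a camera, given by its name, has taken for a name from the list of things; names that differ only in an ending like _2 or _b are one class to them, and where a whole thing is asked for, a point or a joint stands for the part that bears it (a point fixed in the world has none). Each returns a list of dicts, best first, with "p" (0 to 1); they miss things now and then, are a little off and sometimes report something else, mostly with a low value. They report only what shows in the picture. A call takes as long as a camera call.
- finder.silhouettes(camera, thing): "region" (480x640 bool, what is visible of it) and "position" ([column, row] in pixels, amid what is visible of it).
The state is a dict: "clock": time; "joint_positions": joint angles; "dq": joint speeds; "joint_efforts": joint torques, N m; "tool_pos": TCP position; "orientation": TCP orientation; "contact_force": force on the tool from outside, world axes, zero at the start; "torque": the same for the moment, N m; "finger_gap": finger opening in m; "grip_force": force on a finger pad.
Only numpy, scipy, OpenCV 4.12 (cv2) and the standard library are available. Lean on these libraries where they do the work, as an engineer would, in place of code of your own. Each camera call takes 0.05 s, during which the arm holds its last target. There are 200 camera calls.

## Working session

There is one attempt and no reset: what is moved stays moved. The work goes in short steps, Python scripts to look and compute and a tool call to move; the robot and the scene stay as the last step left them, time stands still between calls to the robot, and variables do not carry over. Pictures are saved under pics/ and viewed, at most 10 in all, crops included, and the job is handed in when it is done.

Besides the shell and the picture viewer there is one more tool, called after "Emit:" as a command line: name --argument value ..., lists and objects as JSON in quotes. send_rows: Moves the arm, as the interface text tells. Its arguments: {"type":"object","properties":{"series":{"type":"array"},"force":{"type":"number"}},"required":["series"]}

```bash
mkdir -p pics
cat > h.py <<'E'
from rig import robot, imaging, order, finder
import numpy as np, cv2
def K(n):
    c=imaging.camera_info(n); f=240/np.tan(np.radians(c["vertical_fov"])/2)
    return np.array([[f,0,c["cx"]],[0,f,c["cy"]],[0,0,1]]),np.array(c["dist_coeffs"],float),np.array(c["extrinsics"])
def cloud(n,d):
    k,dc,T=K(n); v,u=np.mgrid[:480,:640]
    p=cv2.undistortPoints(np.stack([u,v],-1).reshape(-1,1,2).astype(np.float64),k,dc).reshape(480,640,2)
    P=np.dstack([p*d[...,None],d]); return P@T[:3,:3].T+T[:3,3]
def onplane(n,uv,z):
    k,dc,T=K(n); p=cv2.undistortPoints(np.array(uv,float).reshape(-1,1,2),k,dc).reshape(-1,2)
    r=np.c_[p,np.ones(len(p))]@T[:3,:3].T; o=T[:3,3]; return o+r*((z-o[2])/r[:,2])[:,None]
def px(n,P):
    k,dc,T=K(n); R=T[:3,:3].T; return cv2.projectPoints(np.array(P,float).reshape(-1,1,3),cv2.Rodrigues(R)[0],-R@T[:3,3],k,dc)[0].reshape(-1,2)
def save(n,im): cv2.imwrite("pics/"+n+".png",im[...,::-1])
E
python3 - <<'E'
from h import *
s=robot.get_state(); print({k:np.round(v,4) for k,v in s.items()}, robot.pinch_z)
for n in ("top","side"):
    im,d=imaging.read_camera(n); save(n+"0",im); C=cloud(n,d)
    print(n,np.round(imaging.camera_info(n)["extrinsics"],3).tolist(),imaging.camera_info(n)["vertical_fov"])
    for t in ("lamp","window","bezel","pusher","stand","cup","jar","driver","catch_a_nose","end_a","tip_socket"):
        for r in finder.silhouettes(n,t)[:2]:
            m=r["region"]&(d>0); q=C[m]
            print(t,round(r["p"],2),np.round(r["position"]),m.sum(),np.round(np.percentile(q,[2,50,98],axis=0),3).tolist() if len(q) else "")
E
```

```text
{'clock': np.float64(0.0), 'joint_positions': array([-1.1934,  0.1312,  1.4893, -0.    ,  1.523 , -0.0854]), 'dq': array([ 0.0002, -0.0003, -0.    ,  0.0007,  0.0005, -0.0014]), 'joint_efforts': array([-4.00000e-04, -5.69385e+01, -5.00562e+01, -2.00000e-04,
        1.45000e-02,  0.00000e+00]), 'tool_pos': array([ 0.2677, -0.5364,  0.2302]), 'orientation': array([ 9.733e-01,  2.293e-01, -1.000e-04, -9.000e-04]), 'contact_force': array([ 0.1496,  0.1759, -0.0842]), 'torque': array([ 0.0724, -0.0177,  0.0104]), 'grip_force': np.float64(0.0), 'finger_gap': np.float64(0.0854)} 0.0187
top [[-0.016, -0.996, 0.085, 0.507], [-1.0, 0.016, -0.003, 0.003], [0.001, -0.085, -0.996, 1.241], [0.0, 0.0, 0.0, 1.0]] 51.32495981752389
lamp 0.57 [251. 253.] 3517 [[0.531, 0.053, 0.017], [0.599, 0.156, 0.057], [0.672, 0.264, 0.078]]
window 0.57 [253. 253.] 467 [[0.568, 0.135, 0.054], [0.601, 0.159, 0.058], [0.634, 0.181, 0.063]]
bezel 0.69 [246. 247.] 695 [[0.553, 0.117, 0.064], [0.602, 0.158, 0.077], [0.649, 0.196, 0.081]]
pusher 0.79 [389. 244.] 233 [[0.584, -0.165, 0.095], [0.598, -0.148, 0.142], [0.616
[... 2008 characters left out ...]
.072]]
jar 0.44 [312. 315.] 990 [[0.55, 0.119, 0.06], [0.599, 0.159, 0.076], [0.648, 0.199, 0.078]]
driver 0.66 [355. 440.] 1081 [[0.446, 0.333, 0.013], [0.502, 0.371, 0.023], [0.546, 0.411, 0.028]]
catch_a_nose 0.82 [310. 337.] 5810 [[0.53, 0.049, 0.006], [0.603, 0.211, 0.056], [0.675, 0.274, 0.076]]
end_a 0.82 [312. 313.] 881 [[0.552, 0.119, 0.073], [0.602, 0.161, 0.076], [0.649, 0.199, 0.078]]
end_a 0.5 [353. 442.] 1074 [[0.448, 0.335, 0.013], [0.502, 0.37, 0.023], [0.546, 0.41, 0.028]]
tip_socket 0.65 [330. 196.] 374 [[0.586, -0.173, 0.089], [0.603, -0.141, 0.119], [0.625, -0.132, 0.145]]
tip_socket 0.63 [355. 440.] 1075 [[0.447, 0.334, 0.013], [0.503, 0.37, 0.023], [0.546, 0.41, 0.028]]
```

Run:
```python
from h import *
for n in ("top","side"):
    im,d=imaging.read_camera(n); C=cloud(n,d)
    def rect(t,zl,zh):
        m=finder.silhouettes(n,t)[0]["region"]&(d>0)&(C[...,2]>zl)&(C[...,2]<zh)
        (c,wh,a)=cv2.minAreaRect(C[m][:,:2].astype(np.float32)); print(n,t,np.round(c,4),np.round(wh,4),round(a,1),m.sum(),np.round(np.median(C[m][:,2]),4))
    rect("bezel",.07,.085); rect("pusher",.137,.155); rect("pusher",.092,.104); rect("stand",.085,.095); rect("window",.05,.065)
    m=finder.silhouettes(n,"bezel")[0]["region"].astype(np.uint8)
    if n=="top":
        ct=max(cv2.findContours(m,0,2)[0],key=cv2.contourArea)
        print("contour",cv2.minAreaRect(onplane(n,ct.reshape(-1,2),.076)[:,:2].astype(np.float32)))
    b=im[150:350,150:450] if n=="top" else im[150:400,200:480]
    save(n+"1",cv2.resize(b,None,fx=2.4,fy=2.4,interpolation=cv2.INTER_CUBIC))
```

```text
top bezel [0.5993 0.1571] [0.0685 0.0975] 73.9 692 0.0763
top pusher [ 0.601 -0.152] [0.0256 0.025 ] 66.9 131 0.1447
top pusher [ 0.5982 -0.1477] [0.0353 0.0274] 49.7 62 0.0986
top stand [ 0.6035 -0.1535] [0.0766 0.0761] 86.9 817 0.0906
top window [0.6005 0.1589] [0.0397 0.0683] 74.1 471 0.0587
contour ((0.5989581346511841, 0.1567879319190979), (0.06885262578725815, 0.09708088636398315), 73.9412612915039)
side bezel [0.6005 0.1576] [0.0713 0.0976] 73.4 903 0.0759
side pusher [ 0.6005 -0.1498] [0.0286 0.0255] 56.0 95 0.1436
side pusher [ 0.6005 -0.1433] [0.0388 0.0255] 13.3 98 0.0983
side stand [ 0.6045 -0.1506] [0.0784 0.0762] 87.5 458 0.0903
side window [0.6015 0.1508] [0.0281 0.0607] 71.4 330 0.0579
```

View pics/top1.png

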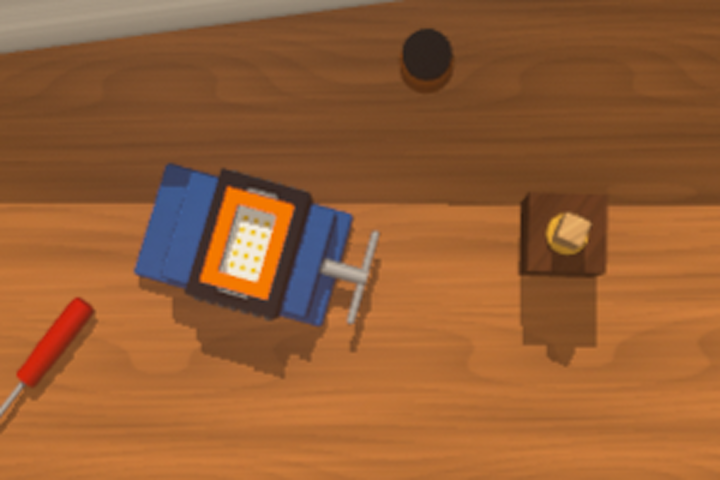

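View pics/side1.png

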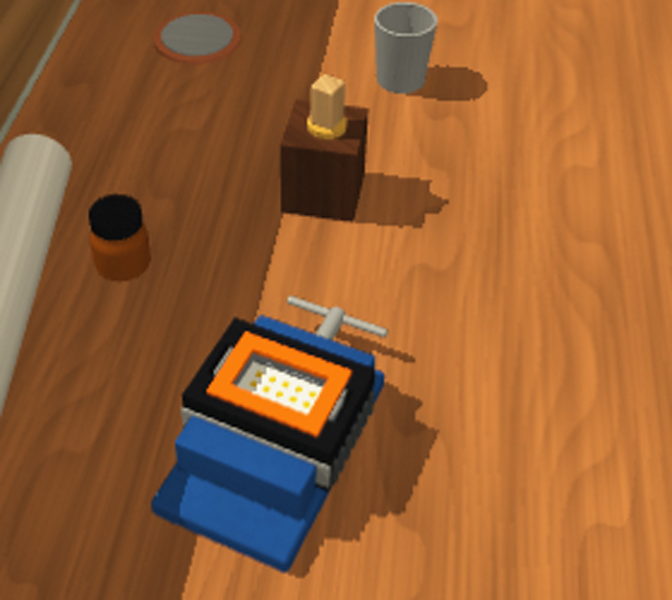

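The top view shows the bezel at about (252,250), tilted about 16° with its catches under both short ends. The pusher is upright in its stand at about (388,246), with the handle turned about 60°. I'll refine the handle pose by fitting both silhouettes.

```bash
cat >> h.py <<'E'
def model(n,x,y,a,z0=.09,S=4):
    c,s=np.cos(a),np.sin(a); im=np.zeros((480*S,640*S),np.uint8)
    h=[(x+c*i*.013-s*j*.013,y+s*i*.013+c*j*.013,z) for i in(1,-1) for j in(1,-1) for z in(z0+.008,z0+.054)]
    t=np.linspace(0,6.283,40); col=[(x+.02*np.cos(q),y+.02*np.sin(q),z) for q in t for z in(z0,z0+.008)]
    for P in(h,col):
        p=(px(n,P)+.5)*S; cv2.fillConvexPoly(im,cv2.convexHull(p.astype(np.float32)).round().astype(np.int32),255)
    return cv2.resize(im,(640,480),interpolation=cv2.INTER_AREA)/255.
E
python3 - <<'E'
from h import *
from scipy.optimize import minimize
M={}
for n in ("top","side"):
    L=[]
    for _ in range(3):
        imaging.read_camera(n); L.append(finder.silhouettes(n,"pusher")[0]["region"])
    M[n]=np.mean(L,0)
def cost(v,ns=("top","side")): return sum(np.abs(model(n,v[0],v[1],v[2]*10)-M[n]).sum() for n in ns)
for ns in (("top","side"),("top",),("side",)):
    R=[]
    for a in np.radians(range(0,90,15)):
        r=minimize(cost,[.601,-.151,a/10],args=(ns,),method="Nelder-Mead",options=dict(initial_simplex=[[.601,-.151,a/10],[.606,-.151,a/10],[.601,-.146,a/10],[.601,-.151,a/10+.02]],maxiter=80)); R.append((r.fun,*np.round(r.x[:2],4),np.degrees(r.x[2]*10)%90))
    print(ns,[tuple(np.round(q,4)) for q in sorted(R)[:4]])
E
```

```text
('top', 'side') [(np.float64(54.4353), np.float64(0.603), np.float64(-0.1535), np.float64(71.7406)), (np.float64(54.6863), np.float64(0.603), np.float64(-0.1534), np.float64(72.1609)), (np.float64(55.298), np.float64(0.6029), np.float64(-0.1535), np.float64(73.3445)), (np.float64(59.0588), np.float64(0.6024), np.float64(-0.153), np.float64(76.5762))]
('top',) [(np.float64(28.3373), np.float64(0.6018), np.float64(-0.1539), np.float64(74.2854)), (np.float64(29.1569), np.float64(0.6024), np.float64(-0.154), np.float64(74.5347)), (np.float64(29.2353), np.float64(0.6018), np.float64(-0.1537), np.float64(74.2843)), (np.float64(29.3804), np.float64(0.6016), np.float64(-0.1538), np.float64(75.0125))]Traceback (most recent call last):
  File "<stdin>", line 13, in <module>
    res = _minimize_neldermead(fun, x0, args, callback, bounds=bounds,
                               **options)
    fxr = func(xr)
    fx = function(np.copy(x), *(wrapper_args + args))
  File "<stdin>", line 9, in cost
  File "<stdin>", line 9, in <genexpr>
  File "h.py", line 21, in model
    p=(px(n,P)+.5)*S; cv2.fillConvexPoly(im,cv2.convexHull(p.astype(np.float32)).round().astype(np.int32),255)
       ~~^^^^^
  File "h.py", line 14, in px
    k,dc,T=K(n); R=T[:3,:3].T; return cv2.projectPoints(np.array(P,float).reshape(-1,1,3),cv2.Rodrigues(R)[0],-R@T[:3,3],k,dc)[0].reshape(-1,2)
           ~^^^
  File "h.py", line 4, in K
    c=imaging.camera_info(n); f=240/np.tan(np.radians(c["vertical_fov"])/2)
ValueError: time passes only in moves, steps and waits
```

Emit:
send_rows --series '[{"dp": [0,0,0],"turn": -0.99,"jaw": 85},{"dp": [0,0,0],"turn": -0.99,"jaw": 85},{"dp": [0,0,0],"turn": -0.99,"jaw": 85},{"dp": [0,0,0],"turn": -0.99,"jaw": 85},{"dp": [0.5,0.15,0],"turn": 0,"jaw": 85}]'

```text
clock: 3.12
tool_pos: [0.2841, -0.5177, 0.2312]
orientation: [0.838, 0.546, -0.0, 0.0]
contact_force: [0.8, -0.4, 0.1]
finger_gap: 0.0848
grip_force: 0.0
```

Emit:
send_rows --series '[{"dp": [0.9,0.28,0],"turn": 0,"jaw": 85},{"dp": [0.9,0.28,0],"turn": 0,"jaw": 85},{"dp": [0.9,0.28,0],"turn": 0,"jaw": 85},{"dp": [0.9,0.28,0],"turn": 0,"jaw": 85},{"dp": [0.9,0.28,0],"turn": 0,"jaw": 85}]'

```text
clock: 3.75
tool_pos: [0.4409, -0.3385, 0.2315]
orientation: [0.838, 0.545, 0.0, 0.0]
contact_force: [0.6, -1.1, -0.4]
finger_gap: 0.0848
grip_force: 0.0
```

Run:
```python
from h import *
import re
s=open("h.py").read()
s=s.replace("def K(n):","import functools\n@functools.lru_cache\ndef K(n):"); open("h.py","w").write(s)
im,d=imaging.read_camera("top"); im2,d2=imaging.read_camera("side")
def f(i,c): return cv2.resize(i[c[1]-20:c[1]+20,c[0]-20:c[0]+20],(400,400),interpolation=cv2.INTER_CUBIC)
save("hand",np.hstack([f(im,(388,246)),f(im2,(337,192))]))
s=robot.get_state(); print(s["clock"],s["tool_pos"],s["orientation"])
```

```text
3.85 [ 0.44257623 -0.3362843   0.23145386] [ 8.36925015e-01  5.47316935e-01  8.24927544e-04 -1.06819185e-04]
```

View pics/hand.png

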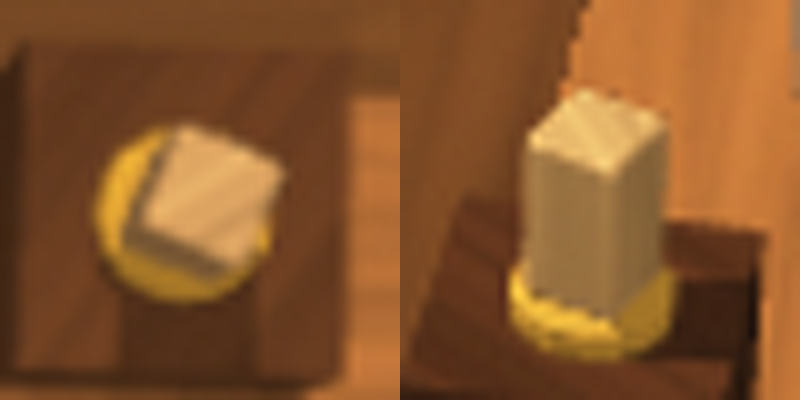

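The left half (top view) shows the handle's top face with corners at about (182,125), (283,172), (240,268) and (140,215). The right half (side view) has them at (187,90), (268,125), (208,175) and (127,140).

Run:
```python
from h import *
A=dict(top=([(182,125),(283,172),(240,268),(140,215)],(368,226)),side=([(187,90),(268,125),(208,175),(127,140)],(317,172)))
for n,(c,o) in A.items():
    P=onplane(n,(np.array(c)+.5)/10-.5+np.array(o),.144)[:,:2]
    e=np.diff(np.r_[P,P[:1]],axis=0); print(n,P.mean(0).round(4),np.linalg.norm(e,axis=1).round(4),(np.degrees(np.arctan2(e[:,1],e[:,0]))%90).round(1))
```

```text
top [ 0.6025 -0.1517] [0.0245 0.0234 0.0249 0.0221] [63.9 64.4 61.  63.7]
side [ 0.602  -0.1491] [0.0231 0.024  0.0228 0.0242] [61.6 61.9 62.2 62.7]
```

Emit:
send_rows --series '[{"dp": [0,0,0],"turn": 0.34,"jaw": 85},{"dp": [0.95,0.23,0],"turn": 0,"jaw": 85},{"dp": [0.95,0.23,0],"turn": 0,"jaw": 85},{"dp": [0.95,0.23,0],"turn": 0,"jaw": 85},{"dp": [0.95,0.23,0],"turn": 0,"jaw": 85}]'

```text
clock: 4.47
tool_pos: [0.5686, -0.1914, 0.2314]
orientation: [0.854, 0.52, -0.0, 0.0]
contact_force: [0.0, -1.1, 0.8]
finger_gap: 0.0849
grip_force: 0.0
```

Emit:
send_rows --series '[{"dp": [0.95,0.23,0],"turn": 0,"jaw": 85},{"dp": [0,0,0.6],"turn": 0,"jaw": 85},{"dp": [0,0,0],"turn": 0,"jaw": 85},{"dp": [0,0,0],"turn": 0,"jaw": 85}]'

```text
clock: 4.97
tool_pos: [0.5997, -0.1558, 0.202]
orientation: [0.854, 0.52, -0.0, 0.0]
contact_force: [0.4, -0.1, 0.2]
finger_gap: 0.0849
grip_force: 0.0
```

```bash
cat >> h.py <<'E'
def to(x,y,z):
    s=robot.get_state(); q=s["orientation"]; a=2*np.arctan2(q[1],q[0]); d=np.array([x,y,z])-s["tool_pos"]
    c,si=np.cos(a),np.sin(a); u=np.array([c*d[0]+si*d[1],si*d[0]-c*d[1],-d[2]])/.05
    print("t",s["clock"],"pos",s["tool_pos"].round(4),"yaw",np.degrees(a).round(2),"q",q[2:].round(4),"F",s["contact_force"].round(1),"gap",s["finger_gap"],"units",u.round(3))
E
python3 -c "
from h import *
to(.6023,-.151,.103)"
```

```text
t 4.975 pos [ 0.5997 -0.1558  0.202 ] yaw 62.66 q [-0.      0.0001] F [ 0.4 -0.1  0.2] gap 0.08491372246635027 units [0.109 0.002 1.98 ]
```

Emit:
send_rows --series '[{"dp": [0.11,0,0.6],"turn": 0,"jaw": 85},{"dp": [0,0,0.7],"turn": 0,"jaw": 85},{"dp": [0,0,0.5],"turn": 0,"jaw": 85},{"dp": [0,0,0.18],"turn": 0,"jaw": 85},{"dp": [0,0,0],"turn": 0,"jaw": 60}]'

```text
clock: 5.6
tool_pos: [0.6026, -0.1507, 0.1031]
orientation: [0.854, 0.52, 0.0, 0.0]
contact_force: [0.7, -0.6, 0.2]
finger_gap: 0.0696
grip_force: 0.0
```

Emit:
send_rows --force 90 --series '[{"dp": [0,0,0],"turn": 0,"jaw": 40},{"dp": [0,0,0],"turn": 0,"jaw": 28},{"dp": [0,0,0],"turn": 0,"jaw": 10},{"dp": [0,0,0],"turn": 0,"jaw": 10},{"dp": [0,0,0],"turn": 0,"jaw": 10}]'

```text
clock: 6.22
tool_pos: [0.6034, -0.1504, 0.104]
orientation: [0.854, 0.52, 0.001, 0.001]
contact_force: [0.2, -0.4, 5.6]
finger_gap: 0.0251
grip_force: 88.8
```

Emit:
send_rows --series '[{"dp": [0,0,-0.3],"turn": 0,"jaw": 10},{"dp": [0,0,-0.6],"turn": 0,"jaw": 10},{"dp": [0,0,-0.7],"turn": 0,"jaw": 10},{"dp": [0,0,-0.7],"turn": 0,"jaw": 10},{"dp": [0,0,-0.3],"turn": 0,"jaw": 10}]'

```text
clock: 6.85
tool_pos: [0.6035, -0.1503, 0.2356]
orientation: [0.854, 0.52, 0.001, 0.001]
contact_force: [1.0, 0.5, -2.5]
finger_gap: 0.025
grip_force: 88.7
```

Emit:
send_rows --series '[{"dp": [0,0,0],"turn": 0,"jaw": 10},{"dp": [0,0,0],"turn": 0,"jaw": 10},{"dp": [0,0,0],"turn": 0,"jaw": 10}]'

```text
clock: 7.22
tool_pos: [0.6016, -0.1497, 0.2301]
orientation: [0.854, 0.52, -0.001, -0.001]
contact_force: [-0.1, -0.1, -2.6]
finger_gap: 0.0251
grip_force: 88.7
```

Run:
```python
from h import *
to(.6023,-.151,.103)
im,d=imaging.read_camera("side"); C=cloud("side",d)
s=robot.get_state(); p=s["tool_pos"]
c=px("side",[p-[0,0,.05]])[0].astype(int); print(c)
o=c-35; print("crop origin",o); save("tip",cv2.resize(im[o[1]:o[1]+70,o[0]:o[0]+70],(560,560),interpolation=cv2.INTER_CUBIC))
# axis pixels for depth below collar top
for h in (0,.012,.02,.046,.052,.06,.07,.08,.092): print(h,((px("side",[p-[0,0,h]])[0]-o+.5)*8).round())
for n in("side","top"):
  if n=="top": imaging.read_camera(n)
  for t in ("pusher","tip_socket"):
    for r in finder.silhouettes(n,t)[:2]:
        m=r["region"]; v,u=np.nonzero(m); print(n,t,r["p"],r["position"],"rows",v.min(),v.max(),"cols",u.min(),u.max(), np.percentile(C[m&(d>0)],[1,50,99],axis=0).round(3).tolist() if n=="side" else "")
```

```text
t 7.225 pos [ 0.6016 -0.1497  0.2301] yaw 62.72 q [-0.001  -0.0013] F [-0.1 -0.1 -2.6] gap 0.025121851403507096 units [-0.016  0.024  2.543]
[336 171]
crop origin [301 136]
0 [295. 131.]
0.012 [294. 170.]
0.02 [293. 195.]
0.046 [291. 275.]
0.052 [291. 293.]
0.06 [290. 316.]
0.07 [289. 346.]
0.08 [288. 374.]
0.092 [287. 409.]
side pusher 0.66 [339.7, 156.7] rows 133 185 cols 330 346 [[0.584, -0.156, 0.148], [0.602, -0.141, 0.227], [0.616, -0.13, 0.271]]
side tip_socket 0.69 [335.1, 160.1] rows 134 184 cols 330 346 [[0.583, -0.156, 0.15], [0.602, -0.141, 0.227], [0.617, -0.13, 0.271]]
```

View pics/tip.png

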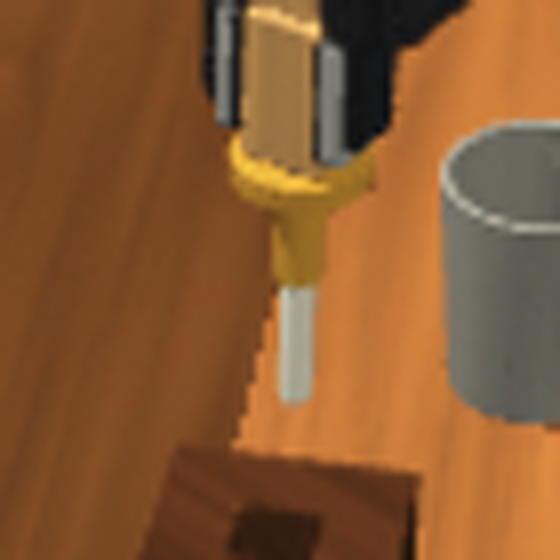

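The white tip ends at about crop (295,404), roughly 86 mm below the TCP, so it sticks out about 40 mm. Next I'll move over one end of the bezel and check the alignment there.

Emit:
send_rows --series '[{"dp": [0.4,-0.15,0],"turn": 0,"jaw": 10},{"dp": [0.8,-0.29,0],"turn": 0,"jaw": 10},{"dp": [0.8,-0.29,0],"turn": 0,"jaw": 10},{"dp": [0.9,-0.33,0],"turn": 0,"jaw": 10},{"dp": [0.9,-0.33,0],"turn": 0,"jaw": 10}]'

```text
clock: 8.15
tool_pos: [0.6277, 0.0533, 0.2325]
orientation: [0.854, 0.521, 0.0, -0.0]
contact_force: [1.0, 0.3, -2.3]
finger_gap: 0.0249
grip_force: 88.7
```

Emit:
send_rows --series '[{"dp": [0.8,-0.29,0.2],"turn": 0,"jaw": 10},{"dp": [0.6,-0.22,0.3],"turn": 0,"jaw": 10},{"dp": [0.4,-0.14,0.3],"turn": 0,"jaw": 10},{"dp": [0,0,0],"turn": 0,"jaw": 10},{"dp": [0,0,0],"turn": 0,"jaw": 10}]'

```text
clock: 8.78
tool_pos: [0.6402, 0.145, 0.1924]
orientation: [0.854, 0.52, -0.0, 0.0]
contact_force: [0.3, -1.2, -1.8]
finger_gap: 0.0251
grip_force: 88.6
```

Emit:
send_rows --series '[{"dp": [0,0,0.2],"turn": 0,"jaw": 10},{"dp": [0,0,0],"turn": 0,"jaw": 10}]'

```text
clock: 9.02
tool_pos: [0.6397, 0.1445, 0.1813]
orientation: [0.854, 0.52, -0.001, -0.0]
contact_force: [0.4, -0.1, -2.6]
finger_gap: 0.0248
grip_force: 88.6
```

Run:
```python
from h import *
to(.6394,.1459,.175)
p=robot.get_state()["tool_pos"]
out=[]
for n in("side","top"):
    im,d=imaging.read_camera(n); c=px(n,[p-[0,0,.08]])[0].astype(int) 
    o=c-25; print(n,o,((px(n,[p-[0,0,.076],p-[0,0,.086],[.6394,.1459,.076],[.6,.1573,.076]])-o+.5)*8).round().tolist())
    out.append(cv2.resize(im[o[1]:o[1]+50,o[0]:o[0]+50],(400,400),interpolation=cv2.INTER_CUBIC))
    s=finder.silhouettes(n,"bezel")[0]; C=cloud(n,d); q=C[s["region"]&(d>0)&(C[...,2]>.072)&(C[...,2]<.082)][:,:2].astype(np.float32)
    if len(q)>20: print(cv2.minAreaRect(q))
save("hov",np.hstack(out))
```

```text
t 9.025 pos [0.6397 0.1445 0.1813] yaw 62.64 q [-0.0007 -0.0002] F [ 0.4 -0.1 -2.6] gap 0.02477514275943402 units [ 0.021 -0.018  0.126]
side [271 266] [[207.0, 198.0], [209.0, 225.0], [212.0, 280.0], [365.0, 337.0]]
((0.6008632183074951, 0.15770182013511658), (0.07351860404014587, 0.0978890135884285), 73.33802032470703)
top [231 207] [[208.0, 207.0], [212.0, 211.0], [216.0, 220.0], [177.0, 354.0]]
((0.5699995756149292, 0.18149113655090332), (0.05628817528486252, 0.03421710431575775), 29.693368911743164)
```

View pics/hov.png

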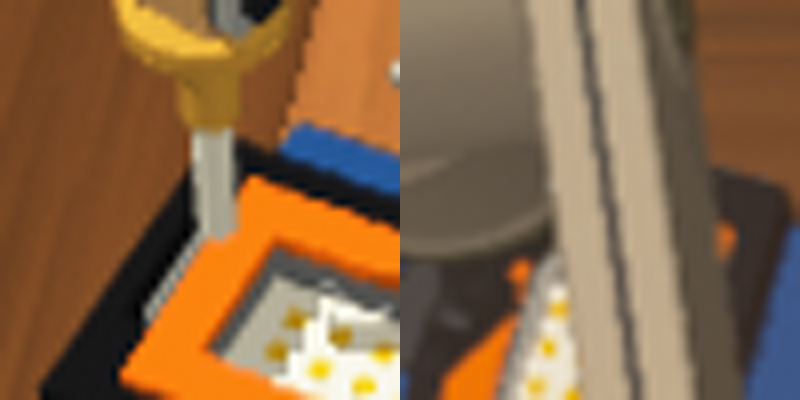

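The side view (left half) shows the tip's lower edge at (219,240), and the middle of the bezel's end border at about (214,287). After the remaining drop it would land about 2 mm too far inboard and slightly to −y. I'll correct that and go down slowly.

Emit:
send_rows --series '[{"dp": [0.07,0.013,0.1],"turn": 0,"jaw": 10},{"dp": [0,0,0.16],"turn": 0,"jaw": 10},{"dp": [0,0,0.02],"turn": 0,"jaw": 10},{"dp": [0,0,0.02],"turn": 0,"jaw": 10},{"dp": [0,0,0],"turn": 0,"jaw": 10}]'

```text
clock: 9.85
tool_pos: [0.6424, 0.1483, 0.1674]
orientation: [0.854, 0.52, 0.0, 0.0]
contact_force: [-0.8, -0.0, -1.6]
finger_gap: 0.0248
grip_force: 88.6
```

Run:
```python
from h import *
to(.642,.1475,.162)
p=robot.get_state()["tool_pos"]
im,d=imaging.read_camera("side"); c=px("side",[p-[0,0,.08]])[0].astype(int) 
o=c-25; save("hov2",cv2.resize(im[o[1]:o[1]+50,o[0]:o[0]+50],(500,500),interpolation=cv2.INTER_CUBIC))
```

```text
t 9.85 pos [0.6424 0.1483 0.1674] yaw 62.72 q [0.0001 0.    ] F [-0.8 -0.  -1.6] gap 0.024763977567939625 units [-0.019  0.     0.108]
```

View pics/hov2.png

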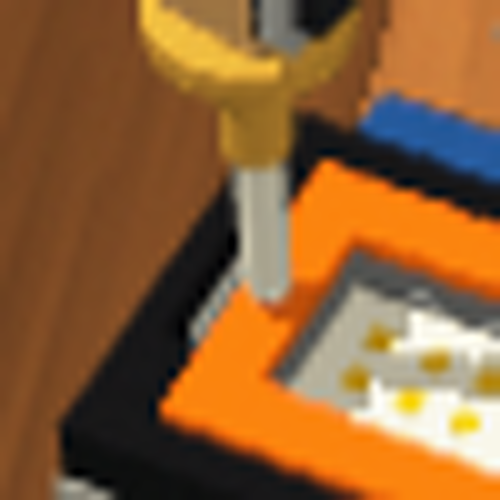

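The tip is now over the end border, its centre about 6 mm from the outer edge (border centre is at 7 mm) and 3 mm off the middle. I'll nudge it and press gently.

Emit:
send_rows --series '[{"dp": [-0.05,-0.02,0],"turn": 0,"jaw": 10},{"dp": [0,0,0.04],"turn": 0,"jaw": 10},{"dp": [0,0,0.02],"turn": 0,"jaw": 10},{"dp": [0,0,0.02],"turn": 0,"jaw": 10},{"dp": [0,0,0.02],"turn": 0,"jaw": 10}]'

```text
clock: 10.52
tool_pos: [0.6404, 0.1467, 0.1624]
orientation: [0.854, 0.52, 0.0, -0.0]
contact_force: [-0.3, -0.4, 1.4]
finger_gap: 0.025
grip_force: 89.1
```

Emit:
send_rows --series '[{"dp": [0,0,0.02],"turn": 0,"jaw": 10},{"dp": [0,0,0.02],"turn": 0,"jaw": 10}]'

```text
clock: 10.78
tool_pos: [0.6407, 0.1468, 0.1616]
orientation: [0.854, 0.52, 0.001, 0.0]
contact_force: [-4.4, 1.3, 8.3]
finger_gap: 0.0255
grip_force: 89.9
```

Emit:
send_rows --series '[{"dp": [0,0,0.015],"turn": 0,"jaw": 10},{"dp": [0,0,0],"turn": 0,"jaw": 10}]'

```text
clock: 11.02
tool_pos: [0.6407, 0.1469, 0.1614]
orientation: [0.854, 0.52, 0.001, 0.0]
contact_force: [-3.5, -0.0, 9.9]
finger_gap: 0.0248
grip_force: 90.1
```

```bash
python3 -c "
from h import *
to(.6404,.1467,.16)"
```

```text
t 11.025 pos [0.6407 0.1469 0.1614] yaw 62.73 q [0.0008 0.0002] F [-3.5 -0.   9.9] gap 0.0247868991455669 units [-0.006 -0.003  0.028]
```

Emit:
send_rows --series '[{"dp": [0,0,0.015],"turn": 0,"jaw": 10},{"dp": [0,0,0.015],"turn": 0,"jaw": 10},{"dp": [0,0,0],"turn": 0,"jaw": 10}]'

```text
clock: 11.4
tool_pos: [0.6408, 0.147, 0.1606]
orientation: [0.854, 0.52, 0.001, 0.0]
contact_force: [-5.0, 0.2, 11.6]
finger_gap: 0.0252
grip_force: 90.5
```

Emit:
send_rows --series '[{"dp": [0,0,0.015],"turn": 0,"jaw": 10},{"dp": [0,0,0.015],"turn": 0,"jaw": 10},{"dp": [0,0,0],"turn": 0,"jaw": 10}]'

```text
clock: 11.78
tool_pos: [0.641, 0.1471, 0.1596]
orientation: [0.854, 0.521, 0.001, 0.0]
contact_force: [-6.1, 1.0, 14.1]
finger_gap: 0.0249
grip_force: 90.7
```

Emit:
send_rows --series '[{"dp": [0,0,0.015],"turn": 0,"jaw": 10},{"dp": [0,0,0.015],"turn": 0,"jaw": 10},{"dp": [0,0,0],"turn": 0,"jaw": 10}]'

```text
clock: 12.15
tool_pos: [0.6407, 0.1466, 0.1553]
orientation: [0.854, 0.52, 0.0, 0.0]
contact_force: [0.4, -0.2, 2.7]
finger_gap: 0.0254
grip_force: 89.6
```

Emit:
send_rows --series '[{"dp": [0,0,0.02],"turn": 0,"jaw": 10},{"dp": [0,0,0.02],"turn": 0,"jaw": 10},{"dp": [0,0,0],"turn": 0,"jaw": 10}]'

```text
clock: 12.52
tool_pos: [0.6404, 0.1466, 0.1531]
orientation: [0.854, 0.52, 0.0, 0.0]
contact_force: [0.6, 0.2, 3.6]
finger_gap: 0.0253
grip_force: 89.9
```

Emit:
send_rows --series '[{"dp": [0,0,0.02],"turn": 0,"jaw": 10},{"dp": [0,0,0.02],"turn": 0,"jaw": 10},{"dp": [0,0,0],"turn": 0,"jaw": 10}]'

```text
clock: 12.9
tool_pos: [0.6408, 0.1467, 0.1529]
orientation: [0.854, 0.52, 0.001, 0.0]
contact_force: [-3.6, -0.5, 11.6]
finger_gap: 0.0252
grip_force: 90.8
```

Emit:
send_rows --series '[{"dp": [0,0,0.02],"turn": 0,"jaw": 10},{"dp": [0,0,0.01],"turn": 0,"jaw": 10},{"dp": [0,0,0],"turn": 0,"jaw": 10}]'

```text
clock: 13.28
tool_pos: [0.641, 0.1469, 0.1527]
orientation: [0.854, 0.52, 0.001, 0.0]
contact_force: [-6.8, -0.3, 18.8]
finger_gap: 0.0249
grip_force: 91.5
```

Emit:
send_rows --series '[{"dp": [0,0,-0.3],"turn": 0,"jaw": 10},{"dp": [0,0,-0.3],"turn": 0,"jaw": 10},{"dp": [-0.1,-0.5,0],"turn": 0,"jaw": 10},{"dp": [-0.12,-0.61,0],"turn": 0,"jaw": 10},{"dp": [-0.1,-0.5,0],"turn": 0,"jaw": 10}]'

```text
clock: 13.9
tool_pos: [0.5604, 0.1695, 0.1797]
orientation: [0.854, 0.52, -0.0, -0.0]
contact_force: [-0.2, 0.6, -1.7]
finger_gap: 0.0249
grip_force: 89.0
```

Emit:
send_rows --series '[{"dp": [0,0,0],"turn": 0,"jaw": 10},{"dp": [0,0,0],"turn": 0,"jaw": 10},{"dp": [0,0,0.1],"turn": 0,"jaw": 10},{"dp": [0,0,0],"turn": 0,"jaw": 10}]'

```text
clock: 14.4
tool_pos: [0.5615, 0.1689, 0.1736]
orientation: [0.854, 0.52, -0.001, -0.0]
contact_force: [-0.2, -0.9, -2.6]
finger_gap: 0.0251
grip_force: 89.2
```

Run:
```python
from h import *
to(.5617,.1695,.162)
im,d=imaging.read_camera("side"); c=px("side",[[.6,.158,.076]])[0].astype(int) 
o=c-[32,28]; save("hov3",cv2.resize(im[o[1]:o[1]+56,o[0]:o[0]+64],(640,560),interpolation=cv2.INTER_CUBIC))
C=cloud("side",d); u=np.array([.9605,-.278]); Q=C[...,:2]-[.6007,.1577]; s=Q@u; t=Q@[.278,.9605]; hs=cv2.cvtColor(im,cv2.COLOR_RGB2HSV)
m=(d>0)&(np.abs(t)<34)&(hs[...,0]<18)&(hs[...,1]>220)&(hs[...,2]>200)&(np.abs(t)<.034)&(C[...,2]>.05)&(C[...,2]<.09)
for a in np.arange(-.048,.048,.008):
    k=m&(s>=a)&(s<a+.008); print(round(a,3),k.sum(),np.median(C[k][:,2]).round(4) if k.any() else "",end="; ")
```

```text
t 14.4 pos [0.5615 0.1689 0.1736] yaw 62.68 q [-0.0007 -0.0002] F [-0.2 -0.9 -2.6] gap 0.02513457342144075 units [ 0.014 -0.001  0.233]
-0.048 101 0.0733; -0.04 62 0.0728; -0.032 26 0.0723; -0.024 48 0.0712; -0.016 44 0.0703; -0.008 46 0.07; 0.0 41 0.0693; 0.008 44 0.0688; 0.016 42 0.0679; 0.024 39 0.0673; 0.032 86 0.0664; 0.04 32 0.0655;
```

View pics/hov3.png

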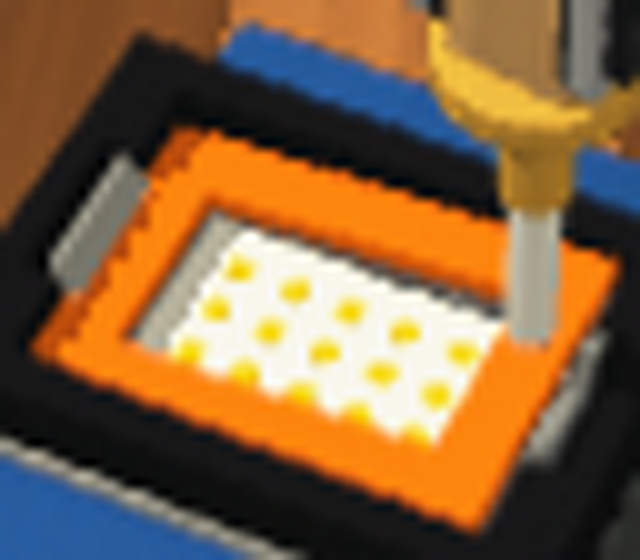

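The left (+x) end is now under its grey catch and sits about 8 mm lower than the other end. The tip, at (530,345), is over the right border, whose centre is about (512,389). I'll shift it slightly toward the near side and press.

Emit:
send_rows --series '[{"dp": [0.06,0.01,0.05],"turn": 0,"jaw": 10},{"dp": [0,0,0.06],"turn": 0,"jaw": 10},{"dp": [0,0,0.04],"turn": 0,"jaw": 10},{"dp": [0,0,0.02],"turn": 0,"jaw": 10},{"dp": [0,0,0],"turn": 0,"jaw": 10}]'

```text
clock: 15.08
tool_pos: [0.5632, 0.1717, 0.166]
orientation: [0.854, 0.52, -0.0, -0.0]
contact_force: [-0.3, -0.5, -0.9]
finger_gap: 0.0251
grip_force: 89.2
```

Emit:
send_rows --series '[{"dp": [0,0,0.02],"turn": 0,"jaw": 10},{"dp": [0,0,0.02],"turn": 0,"jaw": 10},{"dp": [0,0,0],"turn": 0,"jaw": 10}]'

```text
clock: 15.45
tool_pos: [0.5632, 0.1717, 0.1639]
orientation: [0.854, 0.52, -0.0, -0.0]
contact_force: [0.4, -0.1, -2.5]
finger_gap: 0.0252
grip_force: 89.2
```

Emit:
send_rows --series '[{"dp": [0,0,0.02],"turn": 0,"jaw": 10},{"dp": [0,0,0.02],"turn": 0,"jaw": 10},{"dp": [0,0,0],"turn": 0,"jaw": 10}]'

```text
clock: 15.82
tool_pos: [0.5631, 0.1717, 0.1619]
orientation: [0.854, 0.52, -0.0, -0.0]
contact_force: [-0.2, 0.2, -2.3]
finger_gap: 0.0248
grip_force: 89.2
```

Emit:
send_rows --series '[{"dp": [0,0,0.02],"turn": 0,"jaw": 10},{"dp": [0,0,0],"turn": 0,"jaw": 10}]'

```text
clock: 16.08
tool_pos: [0.5632, 0.1717, 0.1609]
orientation: [0.854, 0.52, -0.0, -0.0]
contact_force: [1.0, 0.1, -1.7]
finger_gap: 0.0248
grip_force: 89.2
```

Emit:
send_rows --series '[{"dp": [0,0,0.02],"turn": 0,"jaw": 10},{"dp": [0,0,0.02],"turn": 0,"jaw": 10},{"dp": [0,0,0],"turn": 0,"jaw": 10}]'

```text
clock: 16.45
tool_pos: [0.5635, 0.1718, 0.1596]
orientation: [0.854, 0.52, 0.0, 0.0]
contact_force: [-0.6, 0.0, 2.2]
finger_gap: 0.025
grip_force: 89.8
```

Emit:
send_rows --series '[{"dp": [0,0,0.02],"turn": 0,"jaw": 10},{"dp": [0,0,0],"turn": 0,"jaw": 10}]'

```text
clock: 16.7
tool_pos: [0.5636, 0.1718, 0.159]
orientation: [0.854, 0.52, 0.001, 0.0]
contact_force: [-1.6, -0.8, 5.4]
finger_gap: 0.0249
grip_force: 90.4
```

Contact. I'll keep pressing in small steps.

Emit:
send_rows --series '[{"dp": [0,0,0.02],"turn": 0,"jaw": 10},{"dp": [0,0,0.02],"turn": 0,"jaw": 10},{"dp": [0,0,0],"turn": 0,"jaw": 10}]'

```text
clock: 17.08
tool_pos: [0.5634, 0.1718, 0.1561]
orientation: [0.854, 0.52, 0.0, 0.0]
contact_force: [0.3, -0.2, -1.6]
finger_gap: 0.0249
grip_force: 89.1
```

Emit:
send_rows --series '[{"dp": [0,0,0.02],"turn": 0,"jaw": 10},{"dp": [0,0,0],"turn": 0,"jaw": 10}]'

```text
clock: 17.32
tool_pos: [0.5633, 0.1717, 0.1549]
orientation: [0.854, 0.52, -0.0, -0.0]
contact_force: [-0.9, 0.5, 0.9]
finger_gap: 0.0249
grip_force: 89.7
```

Emit:
send_rows --series '[{"dp": [0,0,0.02],"turn": 0,"jaw": 10},{"dp": [0,0,0.02],"turn": 0,"jaw": 10},{"dp": [0,0,0],"turn": 0,"jaw": 10}]'

```text
clock: 17.7
tool_pos: [0.5629, 0.1716, 0.1523]
orientation: [0.854, 0.52, -0.0, -0.0]
contact_force: [-0.1, 0.5, -2.3]
finger_gap: 0.0251
grip_force: 89.3
```

Emit:
send_rows --series '[{"dp": [0,0,0.02],"turn": 0,"jaw": 10},{"dp": [0,0,0],"turn": 0,"jaw": 10}]'

```text
clock: 17.95
tool_pos: [0.5632, 0.1717, 0.1522]
orientation: [0.854, 0.52, -0.0, -0.0]
contact_force: [-0.9, -0.3, 1.4]
finger_gap: 0.0251
grip_force: 89.7
```

Emit:
send_rows --series '[{"dp": [0,0,0.02],"turn": 0,"jaw": 10},{"dp": [0,0,0.02],"turn": 0,"jaw": 10},{"dp": [0,0,0],"turn": 0,"jaw": 10}]'

```text
clock: 18.32
tool_pos: [0.5636, 0.172, 0.152]
orientation: [0.854, 0.52, 0.001, 0.0]
contact_force: [-5.8, -0.4, 11.2]
finger_gap: 0.0252
grip_force: 91.0
```

Emit:
send_rows --series '[{"dp": [0,0,0.02],"turn": 0,"jaw": 10},{"dp": [0,0,0],"turn": 0,"jaw": 10}]'

```text
clock: 18.58
tool_pos: [0.5638, 0.1721, 0.1519]
orientation: [0.854, 0.52, 0.001, 0.0]
contact_force: [-7.1, -0.9, 16.6]
finger_gap: 0.025
grip_force: 91.6
```

Emit:
send_rows --series '[{"dp": [0,0,-0.2],"turn": 0,"jaw": 10},{"dp": [0,0,-0.6],"turn": 0,"jaw": 10},{"dp": [0,0,-0.7],"turn": 0,"jaw": 10},{"dp": [0,0,-0.2],"turn": 0,"jaw": 10},{"dp": [0,0,0],"turn": 0,"jaw": 10}]'

```text
clock: 19.2
tool_pos: [0.5636, 0.1717, 0.234]
orientation: [0.854, 0.52, 0.0, 0.0]
contact_force: [-1.3, -1.0, -1.7]
finger_gap: 0.0248
grip_force: 89.1
```

Run:
```python
from h import *
to(.6034,-.1504,.235)
im,d=imaging.read_camera("side"); c=px("side",[[.6,.158,.076]])[0].astype(int) 
o=c-[32,28]; save("home",cv2.resize(im[o[1]:o[1]+56,o[0]:o[0]+64],(640,560),interpolation=cv2.INTER_CUBIC))
C=cloud("side",d); u=np.array([.9605,-.278]); Q=C[...,:2]-[.6007,.1577]; s=Q@u; t=Q@[.278,.9605]; hs=cv2.cvtColor(im,cv2.COLOR_RGB2HSV)
m=(d>0)&(hs[...,0]<18)&(hs[...,1]>220)&(hs[...,2]>200)&(np.abs(t)<.034)&(C[...,2]>.05)&(C[...,2]<.09)
for a in np.arange(-.048,.048,.008):
    k=m&(s>=a)&(s<a+.008); print(round(a,3),k.sum(),np.median(C[k][:,2]).round(4) if k.any() else "",end="; ")
```

```text
t 19.2 pos [0.5636 0.1717 0.234 ] yaw 62.71 q [0.0004 0.0001] F [-1.3 -1.  -1.7] gap 0.024818667275821483 units [-5.361  3.662 -0.019]
-0.048 86 0.0654; -0.04 86 0.0655; -0.032 38 0.0656; -0.024 38 0.0656; -0.016 37 0.0653; -0.008 39 0.0659; 0.0 37 0.0654; 0.008 38 0.0652; 0.016 37 0.0654; 0.024 38 0.0653; 0.032 89 0.0654; 0.04 27 0.0659;
```

View pics/home.png

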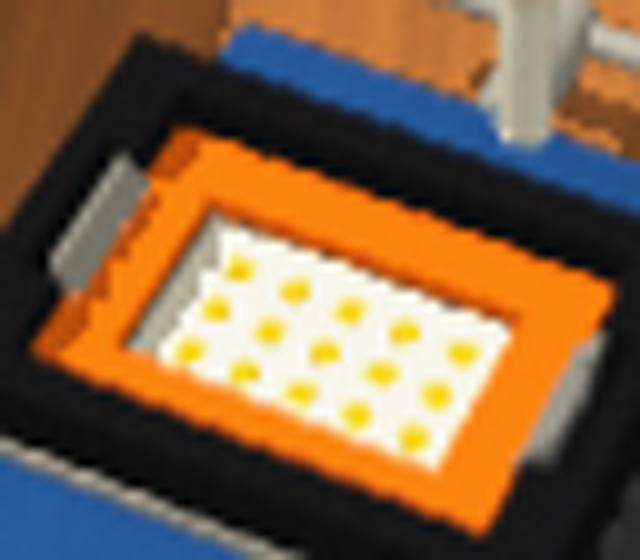

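The bezel is level at 65 mm along its whole length, with a grey catch over each end, at (95,225) and (570,400). It's home. Now I'll take the pusher back to its stand.

Emit:
send_rows --series '[{"dp": [-0.4,0.27,0],"turn": 0,"jaw": 10},{"dp": [-0.8,0.55,0],"turn": 0,"jaw": 10},{"dp": [-0.8,0.55,0],"turn": 0,"jaw": 10},{"dp": [-0.8,0.55,0],"turn": 0,"jaw": 10},{"dp": [-0.8,0.55,0],"turn": 0,"jaw": 10}]'

```text
clock: 19.88
tool_pos: [0.5895, -0.0462, 0.2315]
orientation: [0.854, 0.52, -0.001, -0.001]
contact_force: [-0.0, -0.1, -1.9]
finger_gap: 0.0245
grip_force: 89.1
```

Emit:
send_rows --series '[{"dp": [-0.75,0.51,0],"turn": 0,"jaw": 10},{"dp": [-0.6,0.41,0],"turn": 0,"jaw": 10},{"dp": [-0.4,0.27,0],"turn": 0,"jaw": 10},{"dp": [0,0,0],"turn": 0,"jaw": 10},{"dp": [0,0,0],"turn": 0,"jaw": 10}]'

```text
clock: 20.5
tool_pos: [0.603, -0.149, 0.2332]
orientation: [0.854, 0.521, -0.0, -0.001]
contact_force: [0.0, 0.2, -1.9]
finger_gap: 0.0251
grip_force: 89.0
```

```bash
python3 -c "
from h import *
to(.6026,-.1505,.185)"
```

```text
t 20.5 pos [ 0.603  -0.149   0.2332] yaw 62.74 q [-0.0002 -0.0007] F [ 0.   0.2 -1.9] gap 0.025053427560863286 units [-0.031  0.006  0.964]
```

Emit:
send_rows --series '[{"dp": [-0.03,0.01,0.4],"turn": 0,"jaw": 10},{"dp": [0,0,0.5],"turn": 0,"jaw": 10},{"dp": [0,0,0.3],"turn": 0,"jaw": 10},{"dp": [0,0,0.1],"turn": 0,"jaw": 10},{"dp": [0,0,0.1],"turn": 0,"jaw": 10}]'

```text
clock: 21.12
tool_pos: [0.6034, -0.1514, 0.1643]
orientation: [0.854, 0.521, 0.0, 0.0]
contact_force: [-0.5, -0.3, -1.7]
finger_gap: 0.025
grip_force: 89.0
```

Emit:
send_rows --series '[{"dp": [0,0,0.2],"turn": 0,"jaw": 10},{"dp": [0,0,0.2],"turn": 0,"jaw": 10}]'

```text
clock: 21.38
tool_pos: [0.6034, -0.1516, 0.144]
orientation: [0.854, 0.52, 0.0, 0.0]
contact_force: [0.1, -0.7, -2.2]
finger_gap: 0.0252
grip_force: 89.0
```

Inside the hole with no contact. Next I'll lower it onto the collar.

Emit:
send_rows --series '[{"dp": [0,0,0.2],"turn": 0,"jaw": 10},{"dp": [0,0,0.2],"turn": 0,"jaw": 10},{"dp": [0,0,0.2],"turn": 0,"jaw": 10},{"dp": [0,0,0.1],"turn": 0,"jaw": 10},{"dp": [0,0,0.04],"turn": 0,"jaw": 10}]'

```text
clock: 22.0
tool_pos: [0.6029, -0.1514, 0.1066]
orientation: [0.854, 0.52, -0.0, -0.0]
contact_force: [-0.1, 0.4, -1.9]
finger_gap: 0.0249
grip_force: 89.0
```

Emit:
send_rows --series '[{"dp": [0,0,0.02],"turn": 0,"jaw": 10},{"dp": [0,0,0],"turn": 0,"jaw": 10}]'

```text
clock: 22.25
tool_pos: [0.6033, -0.1515, 0.1064]
orientation: [0.854, 0.52, 0.0, 0.0]
contact_force: [-0.7, -0.2, -1.8]
finger_gap: 0.025
grip_force: 89.0
```

Emit:
send_rows --series '[{"dp": [0,0,0.02],"turn": 0,"jaw": 10},{"dp": [0,0,0.02],"turn": 0,"jaw": 10},{"dp": [0,0,0],"turn": 0,"jaw": 10}]'

```text
clock: 22.62
tool_pos: [0.603, -0.1515, 0.104]
orientation: [0.854, 0.52, -0.0, -0.0]
contact_force: [1.1, 0.1, -2.0]
finger_gap: 0.0251
grip_force: 89.2
```

Emit:
send_rows --series '[{"dp": [0,0,0.02],"turn": 0,"jaw": 10},{"dp": [0,0,0],"turn": 0,"jaw": 10}]'

```text
clock: 22.88
tool_pos: [0.6032, -0.1515, 0.1039]
orientation: [0.854, 0.52, 0.0, 0.0]
contact_force: [-4.2, 0.4, 5.5]
finger_gap: 0.0248
grip_force: 90.0
```

Emit:
send_rows --force 20 --series '[{"dp": [0,0,-0.02],"turn": 0,"jaw": 24},{"dp": [0,0,0],"turn": 0,"jaw": 30},{"dp": [0,0,0],"turn": 0,"jaw": 40},{"dp": [0,0,0],"turn": 0,"jaw": 60},{"dp": [0,0,0],"turn": 0,"jaw": 80}]'

```text
clock: 23.5
tool_pos: [0.6031, -0.1515, 0.104]
orientation: [0.854, 0.52, 0.0, 0.0]
contact_force: [-0.1, 0.4, 0.4]
finger_gap: 0.0747
grip_force: 0.0
```

Emit:
send_rows --series '[{"dp": [0,0,-0.1],"turn": 0,"jaw": 80},{"dp": [0,0,-0.6],"turn": 0,"jaw": 80},{"dp": [0,0,-0.8],"turn": 0,"jaw": 80},{"dp": [0,0,-0.8],"turn": 0,"jaw": 80},{"dp": [0,0,-0.5],"turn": 0,"jaw": 80}]'

```text
clock: 24.12
tool_pos: [0.6038, -0.1518, 0.2474]
orientation: [0.854, 0.52, 0.001, 0.001]
contact_force: [-0.3, 0.2, -0.3]
finger_gap: 0.0798
grip_force: 0.0
```

Emit:
send_rows --series '[{"dp": [-0.8,0,0],"turn": 0,"jaw": 80},{"dp": [-0.8,0,0],"turn": 0,"jaw": 80},{"dp": [-0.4,0,0],"turn": 0,"jaw": 80},{"dp": [0,0,0],"turn": 0,"jaw": 80},{"dp": [0,0,0],"turn": 0,"jaw": 80}]'

```text
clock: 24.75
tool_pos: [0.5577, -0.2395, 0.2441]
orientation: [0.854, 0.521, 0.0, -0.0]
contact_force: [0.0, 0.5, 0.1]
finger_gap: 0.0803
grip_force: 0.0
```

Run:
```python
from h import *
to(.6,-.15,.1)
im,d=imaging.read_camera("side"); C=cloud("side",d)
for t in ("pusher","bezel","cup","jar","driver"):
    r=finder.silhouettes("side",t)[0]; q=C[r["region"]&(d>0)]; print(t,round(r["p"],2),np.percentile(q,[2,50,98],axis=0).round(3).tolist())
save("end",cv2.resize(im[130:370,200:440],(600,600),interpolation=cv2.INTER_CUBIC))
```

```text
t 24.75 pos [ 0.5577 -0.2395  0.2441] yaw 62.74 q [ 0.0003 -0.0001] F [0.  0.5 0.1] gap 0.08028528908632519 units [ 1.979 -0.067  2.882]
pusher 0.66 [[0.584, -0.157, 0.091], [0.6, -0.142, 0.119], [0.616, -0.133, 0.145]]
bezel 0.75 [[0.552, 0.116, 0.062], [0.598, 0.144, 0.065], [0.648, 0.192, 0.068]]
cup 0.72 [[0.509, -0.44, 0.002], [0.541, -0.347, 0.058], [0.579, -0.333, 0.085]]
jar 0.6 [[0.76, -0.075, 0.0], [0.782, -0.004, 0.047], [0.822, 0.008, 0.072]]
driver 0.96 [[0.444, 0.333, 0.001], [0.502, 0.37, 0.023], [0.548, 0.411, 0.027]]
```

View pics/end.png

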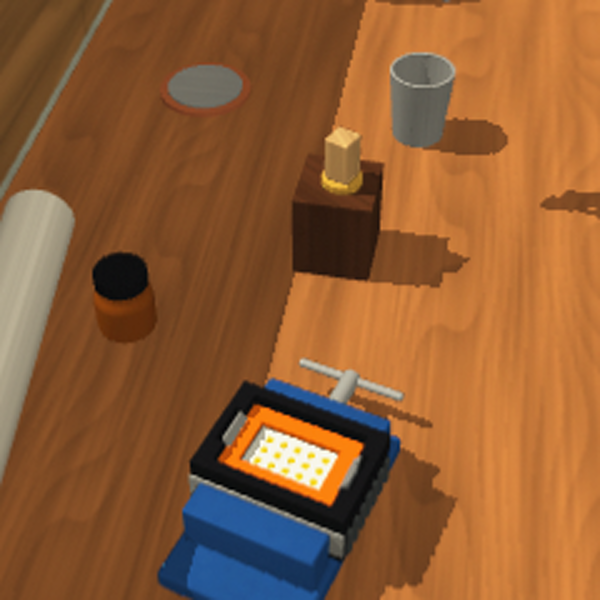

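The picture shows the pusher upright in its stand at (342,165), the bezel home under both catches at (290,455), and the cup, jar and screwdriver where they were.

```bash
python3 -c "
from h import *
print(order.job_done())"
```

```text
the job is handed in; nothing more can be done
None
```

The bezel is home under both catches, pressed with about 21 N at most; the pusher is back in its stand, the cup, jar and screwdriver were left alone, and the job was handed in at about 25 s.

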